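# Shut, pin and hold the gluing jig

### The arm

A 7-joint arm with a two-finger parallel gripper is mounted at the origin on a cart in front of the work surface, level with it; the furniture and walls round the work are solid. World frame = base frame: x ahead of the robot, y to its left, z up, the work surface at z = 0. Lengths are in m, angles in rad, forces in N, time in s.
With the tool pointing down it reaches from about 0.4 to 0.85 m from the base axis. Payload 10.4 kg.
Tool frame: the origin (TCP) lies where the fingers leave the gripper's body, on its centre line; the fingertips stand 73 mm ahead of it and the grasp point (between the pads) lies 54 mm ahead of it; z points along the fingers, y is the line along which they close (so a half turn about z gives the same grasp; the last joint's range is limited). The gripper opens to 85 mm and grips with 20 to 120 N. Pads are 22 mm wide; open, the fingers measure 114 mm over their backs; the gripper's body (76 mm by 85 mm) begins 54 mm behind the grasp point. The pads swing forward as they close: fully open they stand 13 mm farther back than shut.
Start: joints at [-0.023, 0.332, -0.065, 1.46, 0.022, 1.35, -0.088], TCP at [0.625, 0, 0.304] pointing down, gripper open.
Joint ranges: [-2.6, 2.6], [-0.5, 2.12], [-1.47, 1.34], [0.16, 2.42], [-1.27, 4.41], [0.06, 2.06], [-2.6, 2.6]. Speed limits (rad/s): [2.22, 2.22, 2.79, 2.79, 3.14, 3.14, 3.14].

### API

Orientations are given as a unit quaternion [x, y, z, w].
In Python, from workcell import manip, camera gives the robot as it stands. The module is installed in compiled form; this text tells all that it offers.
- The arm moves only by the shell command python3 -m creep 'ROWS' [OPENING] [FORCE]. ROWS is JSON, a list of rows, each a list of 2 entries, a list of its own where there are three numbers: the shift along the tool's x, y, z in mm, then the turn about the tool's z in rad. In form: [[[tx, ty, tz], twist], ...]. A call has 1 to 5 rows; each row is the pose to reach, as a shift and turn from the pose commanded when the call began, along the tool's axes at that moment; what a row does not reach only later rows make up. A row lasts 1/12 s, in which the tool goes at most 41.7 mm and 7.16 degrees, less where a joint would pass 70% of its speed; a pose out of reach is approached as far as the arm can. A call with a gripper value outside its range is refused whole. OPENING is the opening, from 0 (shut) to 1 (fully open), set as the call begins (- or left out, the last holds). The fingers move at their own pace and stop on an object; FORCE is the grip in N (left out, the last holds). Time passes only in rows, so rows that repeat a pose let the fingers close. It gives the time, the measured TCP pose, the force, the opening and the grip force at its end, in the units of the state.
- manip.get_obs(): the state, without advancing time (a new reading comes with each control period).
- camera(name): name is "scene" or "top" or "wrist"; returns a dict with "pixels" (480x640x3 uint8, red, green, blue), "z_map" (480x640 float32, m along the optical axis (not along the pixel's ray), 0 where there is no reading), "fx", "fy", "cx", "cy" (pixels), "extrinsics" (4x4, takes a point from world to camera coordinates). Camera axes: x right, y down, z forward; pixel columns grow to the right and rows downward; lengths in m; the calibration is good to about 2 mm. A picture is of the moment at which its call begins.
- manip.hand_in(): hands the job in; it is judged then, once.
The state is a dict: "clock": time; "joint_pos": joint angles; "joint_velocities": joint speeds; "tau": joint torques, N m; "position": TCP position; "ee_rot": TCP orientation; "ft_force": force on the tool from outside, world axes, zero at the start; "torque": the same for the moment, N m; "grip_width": opening from 0.0 (shut) to 1.0 (fully open); "grasp_force": force on a finger pad.
Only numpy, scipy, OpenCV 4.12 (cv2) and the standard library are available. Lean on these libraries where they do the work, as an engineer would, in place of code of your own. Each camera call takes 0.05 s, during which the arm holds its last target. There are 200 camera calls.

### The job

Two glass rods lie in the open clamshell gluing jig. Swing its hinged cover down, take the longer of the two knobbed pins out of the wooden stand, push it through the hole in the cover into the bore of the base, and press it until you feel the cover meet the base solidly: hand-firm, without forcing. The cover is sprung, so finish while still holding the pin pressed down and the jig fully shut (do not let go); leave the short pin and the other things alone.

Things in the scene. Friction and masses are not known exactly. Their poses are not given: they have to be found in the camera images.
- jig: Base of the gluing jig, fixed to the table: aluminium block 110 (x) x 80 (y) x 32 mm high with a low screwed ear at each side (114 mm over the ears). Origin: centre of its underside. Its -x side is the front; the cover's hinge line runs along its y axis at x = +55, z = 32 mm. Two glass rods lie in its top.
- bore (a point): Centre of the mouth of the round bore in the base's top face, 32 mm above the table, 40 mm in front (-x) of the base's centre. The bore is 14 mm across, vertical, and goes right through the base.
- cover: Steel cover plate, 80 mm wide (y), 12 mm thick. Origin on the hinge line, in the plane of its underside; the plate reaches from 8 to 108 mm from the hinge line along its own -x, a thumb tab on to 121 mm. Its z axis points out of its outer (when shut, upper) face. Pressed solidly shut, its z axis is vertical and its top 44 mm above the table.
- cover_hole (a point): Centre of the 15 mm hole in the cover, at its outer face, 95 mm from the hinge line; with the cover down it lies straight over the bore. Pressing here on the swung-down cover begins to move it at about 3 N and brings it down solid, about 5 mm lower, at about 8 N.
- cover_hinge (a joint): Swing of the cover in rad: 0 swung down onto its springs, growing as it opens up and away from the front, to 1.5. The plate itself stands 0.05 rad more open than this value unless it is pressed down on its springs. The stiff hinge (0.2 N m of friction) keeps the cover where it is left; it can be pushed down on its outer face with a few newtons.
- stand: Fixed wooden pin stand, 46 (x) x 110 (y) x 26 mm high, with two upright holes 12 mm across at y = -30 and +30 mm, 18 mm deep. Origin: centre of its underside.
- long_pin: The longer pin, 0.08 to 0.17 kg, upright in one of the stand's holes. From its origin (lower end) up its z axis: steel shank 10 mm across with chamfered end to 38 mm, collar 26 mm across to 44 mm, black round knob 22 mm across to 74 mm. In the stand its end is 8 mm above the table (knob top at 82 mm). Pushed home, its collar lies on the cover and its end is 6 mm above the table.
- short_pin: The shorter pin, same knob and collar, shank only 22 mm: knob top at 66 mm in the stand. To be left there.
- tin: Low round tin with lid, 50 mm across, 24 mm high, a bystander. Origin: centre of its underside.
- lighter: Flint striker of bent wire, 156 mm long, lying flat, a bystander.
- gauge_block: Small pale drilled block 16 x 30 x 18 mm, a bystander.
There are look-alikes about, which are no part of the job. What is shaped like the jig but blue or orange is not meant.

How it is judged:
On the way, in this order (a step that is already met when the one before it is completed fails the run):
1. the cover is swung down (value of joint cover_hinge below 0.06 rad), for 0.2 s.
2. the long pin is through the cover's hole and in the base's bore (z of long_pin in the frame of jig below 0.026 m and horizontal distance between long_pin and bore below 0.006 m and value of joint cover_hinge below 0.06 rad), for 0.1 s.
At the end, for the whole second after the job is handed in: The cover is pressed down solid on the base (within 0.018 rad), the long pin stands in the bore (within 6 mm of its centre line and 0.15 rad of upright) with its collar down on the cover (its end under 9.5 mm above the table), and the robot is still pressing the pin on the cover with more than 3 N (angle between cover's own z axis and vertical below 0.018 rad and height (world z) of long_pin below 0.0095 m and horizontal distance between long_pin and bore below 0.006 m and angle between long_pin's own z axis and vertical below 0.15 rad and contact force between long_pin and cover above 3 N and contact force between any of the fingers, the arm and long_pin above 3 N); the arm keeps its last pose, push and grip.
It fails at once if the pin or the cover is forced (more than 60 N) (contact force between any of long_pin, the arm, the fingers and cover above 60 N).
It fails at once if the short pin is taken out or a bystander is pushed away (distance of short_pin from where it was at the start of the episode above 0.015 m or distance of any of tin, lighter, gauge_block from where it was at the start of the episode above 0.03 m).
It also fails if it takes over 53 s, if anything falls off the work surface, if the arm or the gripper's body presses on something with over 40 N, if the wrist force passes 120 N, or if a joint passes its speed limit or range.

## Working session

There is one attempt and no reset: what is moved stays moved. The work goes in short steps, Python scripts to look and compute and a shell command to move; the robot and the scene stay as the last step left them, time stands still between calls to the robot, and variables do not carry over. Pictures are saved under pics/ and viewed, at most 10 in all, crops included, and the job is handed in when it is done.

```bash
mkdir -p pics
cat > h.py <<'E'
import numpy as np,cv2
from workcell import manip,camera
def shot(n,f):
    c=camera(n);cv2.imwrite('pics/'+f+'.png',c['pixels'][:,:,::-1]);np.savez('pics/'+f+'.npz',**c);return c
def ld(f): return dict(np.load('pics/'+f+'.npz'))
def P(c,u,v,z=None):
    E=np.linalg.inv(c['extrinsics']);d=np.array([(u-c['cx'])/c['fx'],(v-c['cy'])/c['fy'],1.])
    if z is None: return (E@np.append(d*c['z_map'][int(v),int(u)],1))[:3]
    r=E[:3,:3]@d;o=E[:3,3];return o+r*(z-o[2])/r[2]
E
python3 - <<'E'
from h import *
a=shot('top','top0');b=shot('scene','sc0')
print(manip.get_obs())
E
```

```text
{'clock': 0.1, 'joint_pos': array([-0.02258782,  0.33281105, -0.06467429,  1.46086005,  0.02158369,
        1.34988054, -0.08847784]), 'joint_velocities': array([ 3.22898686e-04, -1.22775593e-03,  2.68175813e-04, -2.06079987e-03,
        3.38347273e-04,  5.56311050e-05, -1.66118783e-03]), 'tau': array([ 9.25707973e-04, -6.26745987e+01,  4.87730233e-02, -3.92438293e+01,
        1.62844139e-02,  6.89412060e-03, -5.92459219e-05]), 'position': array([ 6.24760723e-01, -1.66309561e-05,  3.03192575e-01]), 'ee_rot': array([ 7.07106156e-01,  7.07107124e-01, -4.64028937e-04, -4.29439084e-04]), 'ft_force': array([-0.27430048, -0.33743011,  0.56160335]), 'torque': array([ 0.00665915, -0.0259645 ,  0.06932163]), 'grasp_force': 0.0, 'grip_width': 1.0019463011376406}
```

View pics/top0.png

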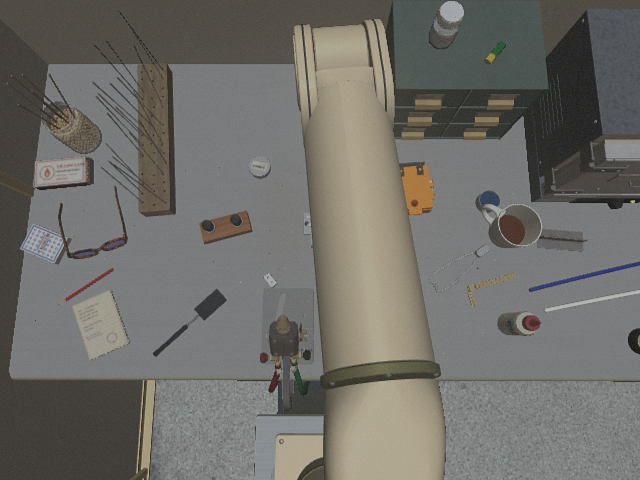

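View pics/sc0.png

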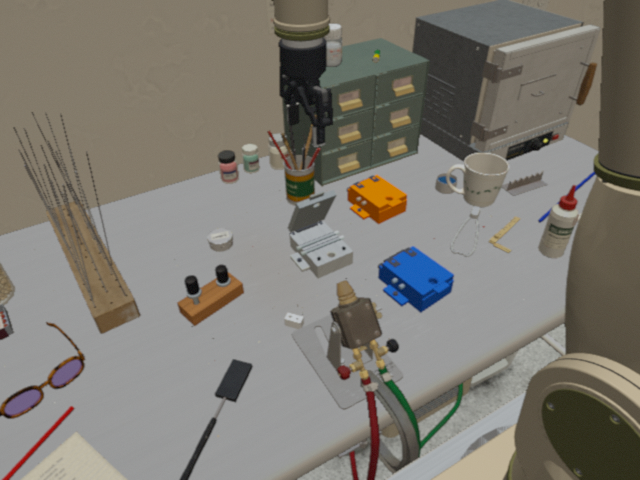

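The top view shows the stand at (226,227), with the jig mostly hidden under the arm. In the scene view, the grey jig with its open cover is at (320,245). The orange (377,198) and blue (416,277) look-alikes are not meant. The pins are at (192,290) and (221,276).

Run:
```python
from h import *
c=ld('sc0');im=cv2.imread('pics/sc0.png')
cv2.imwrite('pics/crop1.png',cv2.resize(im[180:330,170:370],None,fx=4,fy=4,interpolation=cv2.INTER_CUBIC))
t=ld('top0')
for n,k,u,v in [('pinL',c,192,281),('pinR',c,221,270),('tpinL',t,208,226),('tpinR',t,236,219),('tstand',t,222,240),('coverplate',c,312,213),('base',c,325,262),('tin',c,220,236)]: print(n,P(k,u,v).round(4))
```

```text
pinL [0.5457 0.2652 0.0817]
pinR [0.5601 0.2101 0.0679]
tpinL [0.5491 0.2614 0.0799]
tpinR [0.5675 0.2042 0.0673]
tstand [ 0.5334  0.2475 -0.0016]
coverplate [0.5971 0.0058 0.0885]
base [0.5142 0.0262 0.0356]
tin [0.7003 0.164  0.0253]
```

View pics/crop1.png

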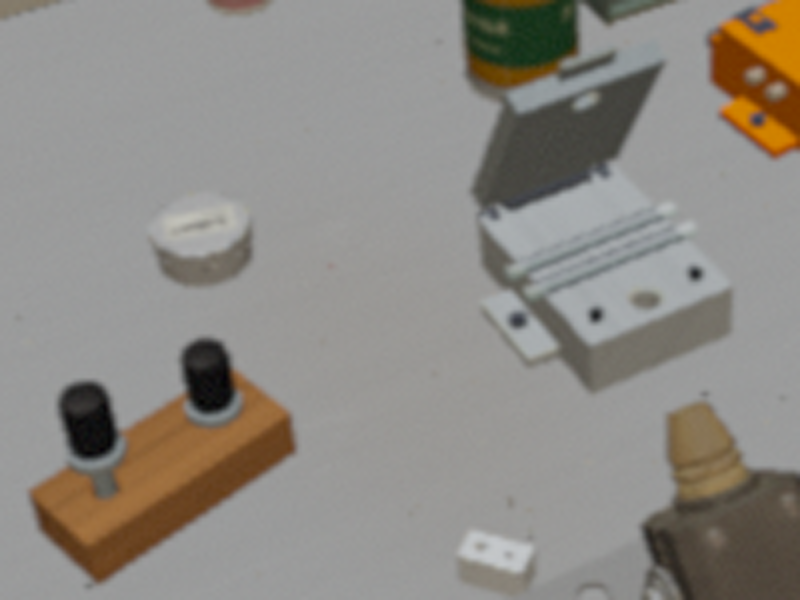

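Long pin is the left one: its knob top measures 0.080–0.082 m, against 0.067 m for the right one. In the crop its steel shank also shows above the stand at (105,485), while the short pin's collar sits on the wood. The jig's bore is at crop (646,299), and the cover is open and leaning back a little.

Run:
```python
from h import *
c=ld('sc0');q=lambda u,v:(170+u/4,180+v/4)
for n,u,v,z in [('bore',646,299,.032),('FL',592,345,.032),('FR',730,290,.032),('BL',480,215,.032),('FLbot',597,390,0),('FRbot',730,332,0),('holeInCover',586,101,None),('covTL',512,105,None),('covTR',655,62,None),('covmid',570,140,None),('covlow',560,180,None),('jar',515,40,None)]: print(n,P(c,*q(u,v),z).round(4))
# knob tops centers
for n,u,v,z in [('L',82,392,.082),('R',205,350,.066)]: print(n,P(c,*q(u,v),z).round(4))
```

```text
bore [0.5286 0.0033 0.032 ]
FL [0.5142 0.0414 0.032 ]
FR [ 0.5133 -0.0345  0.032 ]
BL [0.6255 0.0421 0.032 ]
FLbot [0.5156 0.0384 0.    ]
FRbot [ 0.5169 -0.0379  0.    ]
holeInCover [5.880e-01 5.000e-04 1.107e-01]
covTL [0.5791 0.044  0.1306]
covTR [ 0.5769 -0.0308  0.1284]
covmid [0.601  0.0027 0.0798]
covlow [ 0.6235 -0.0031  0.0372]
jar [ 0.7366 -0.0383  0.0445]
L [0.5535 0.2651 0.082 ]
R [0.5679 0.2069 0.066 ]
```

```bash
python3 -m creep '[[[0,5,0],0],[[2,10,0],0],[[3,10,10],0],[[3,10,20],0],[[3,10,30],0]]' 0 40; python3 -m creep '[[[0,0,20],0],[[0,0,40],0],[[0,0,60],0],[[0,0,80],0],[[0,0,90],0]]'
```

```text
clock: 0.52
position: [0.6348, 0.0032, 0.2722]
ee_rot: [0.707, 0.707, -0.0, -0.0]
ft_force: [-0.5, -0.1, -0.5]
grip_width: 0.297
grasp_force: 0.0
clock: 0.93
position: [0.6334, 0.0029, 0.1801]
ee_rot: [0.707, 0.707, -0.002, -0.001]
ft_force: [-0.1, 1.0, -0.1]
grip_width: 0.002
grasp_force: 0.0
```

Now push toward the front.

```bash
python3 -m creep '[[[0,-5,0],0],[[0,-12,0],0],[[0,-20,0],0],[[0,-28,0],0],[[0,-36,0],0]]'; python3 -m creep '[[[0,-8,0],0],[[0,-16,0],0],[[0,-24,2],0],[[0,-30,6],0],[[0,-36,12],0]]'
```

```text
clock: 1.35
position: [0.5988, 0.0032, 0.1853]
ee_rot: [0.707, 0.707, 0.001, 0.001]
ft_force: [1.4, 1.1, 0.2]
grip_width: -0.001
grasp_force: 1.0
clock: 1.77
position: [0.5626, 0.0029, 0.1721]
ee_rot: [0.707, 0.707, 0.0, 0.0]
ft_force: [1.1, -0.3, 1.5]
grip_width: 0.002
grasp_force: 0.8
```

Run:
```python
from h import *
c=shot('scene','sc1');im=cv2.imread('pics/sc1.png')
cv2.imwrite('pics/crop2.png',cv2.resize(im[130:310,200:420],None,fx=3,fy=3))
```

```text
(no output)
```

View pics/crop2.png

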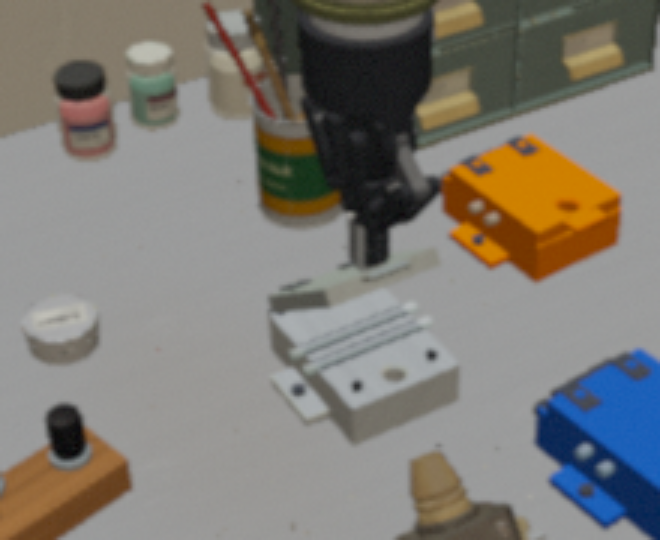

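The crop shows the closed fingertips at (370,260) resting on the cover's outer face, with the cover part-way down. I'll continue downward.

```bash
python3 -m creep '[[[0,-4,8],0],[[0,-8,16],0],[[0,-12,24],0],[[0,-12,32],0],[[0,-12,38],0]]'; python3 -m creep '[[[0,0,3],0],[[0,0,6],0],[[0,0,9],0],[[0,0,11],0],[[0,0,11],0]]'
```

```text
clock: 2.23
position: [0.5504, 0.003, 0.1325]
ee_rot: [0.707, 0.707, -0.001, -0.001]
ft_force: [-0.4, -0.1, 1.0]
grip_width: 0.004
grasp_force: 0.6
clock: 2.65
position: [0.551, 0.003, 0.1225]
ee_rot: [0.707, 0.707, -0.0, -0.0]
ft_force: [0.1, -0.4, 0.0]
grip_width: -0.003
grasp_force: 0.0
```

```bash
python3 -m creep '[[[0,0,1],0],[[0,0,2],0],[[0,0,3],0],[[0,0,3],0],[[0,0,3],0]]'
```

```text
clock: 3.07
position: [0.5511, 0.003, 0.1202]
ee_rot: [0.707, 0.707, 0.0, 0.0]
ft_force: [-1.9, 0.6, 3.7]
grip_width: 0.004
grasp_force: 2.1
```

```bash
python3 -m creep '[[[0,0,1],0],[[0,0,2],0],[[0,0,3],0],[[0,0,3],0],[[0,0,3],0]]'
```

```text
clock: 3.48
position: [0.5508, 0.003, 0.1173]
ee_rot: [0.707, 0.707, -0.0, -0.0]
ft_force: [-4.1, 0.3, 8.0]
grip_width: -0.001
grasp_force: 4.2
```

```bash
python3 -m creep '[[[0,0,-5],0],[[0,0,-20],0],[[0,0,-45],0],[[0,0,-70],0],[[0,0,-90],0]]'; python3 -m creep '[[[30,0,0],0],[[65,0,0],0],[[100,0,0],0],[[135,0,0],0],[[170,0,0],0]]' 0.6; python3 -m creep '[[[30,0,0],0],[[60,0,0],0],[[80,0,0],0],[[91,0,0],0],[[91,0,0],0]]'
python3 - <<'E'
from h import *
c=shot('wrist','w1');t=shot('top','top1');s=shot('scene','sc2')
im=lambda f:cv2.imread('pics/'+f+'.png')
cv2.imwrite('pics/m1.png',np.hstack([cv2.resize(im('w1'),(480,360)),np.vstack([cv2.resize(im('top1')[180:320,200:400],(300,210)),cv2.resize(im('sc2')[200:300,260:403],(300,150))])]))
print(manip.get_obs()['position'])
E
```

```text
clock: 3.9
position: [0.5513, 0.003, 0.2087]
ee_rot: [0.707, 0.707, 0.0, 0.0]
ft_force: [-0.0, 0.3, 0.5]
grip_width: 0.0
grasp_force: 0.0
clock: 4.32
position: [0.5508, 0.1746, 0.2071]
ee_rot: [0.707, 0.707, 0.0, 0.0]
ft_force: [0.3, 0.1, 0.6]
grip_width: 0.603
grasp_force: 0.0
clock: 4.73
position: [0.5503, 0.2667, 0.2067]
ee_rot: [0.706, 0.708, 0.0, -0.001]
ft_force: [0.0, 0.7, -0.1]
grip_width: 0.599
grasp_force: 0.0
[0.55156089 0.26204755 0.2067854 ]
```

View pics/m1.png

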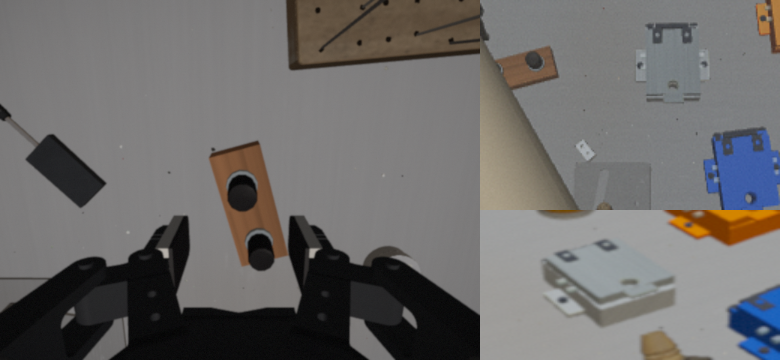

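The mosaic shows the cover fully down, with its hole at (673,85) in the top inset. The wrist inset has the long pin's knob at (242,197), nearer the fingers than the short pin in this image. Now I measure both.

Run:
```python
from h import *
w=ld('w1');t=ld('top1')
for u,v in [(242,190),(242,196),(260,252),(260,258)]:
    u,v=u*4/3,v*4/3;print(u,v,P(w,u,v).round(4))
print('hole',P(t,328.7,236.7,.049).round(4))
# knob top by height from depth
for n,c,zr in [('w',w,(.07,.09)),('w',w,(.056,.0695)),('w',w,(.085,.2))]:
    vv,uu=np.mgrid[0:480,0:640];E=np.linalg.inv(c['extrinsics']);Z=c['z_map']
    p=np.stack([(uu-c['cx'])/c['fx']*Z,(vv-c['cy'])/c['fy']*Z,Z,0*Z+1],-1)@E.T
    m=(p[...,2]>zr[0])&(p[...,2]<zr[1])&(Z>0)&(abs(p[...,0]-.56)<.03)&(p[...,1]>.18)&(p[...,1]<.29)
    q=p[m];print(zr,m.sum(),q[:,:3].mean(0).round(4) if len(q) else '',q[:,:3].min(0).round(3) if len(q) else '',q[:,:3].max(0).round(3) if len(q) else '')
a=cv2.imread('pics/w1.png')[180:380,220:420];b=cv2.imread('pics/top1.png')[205:265,300:360]
cv2.imwrite('pics/m2.png',np.hstack([cv2.resize(a,(400,400)),cv2.resize(b,(400,400),interpolation=cv2.INTER_CUBIC)]))
```

```text
322.6666666666667 253.33333333333334 [0.5533 0.2721 0.0814]
322.6666666666667 261.3333333333333 [0.5533 0.2676 0.081 ]
346.6666666666667 336.0 [0.5682 0.2152 0.0647]
346.6666666666667 344.0 [0.5683 0.2102 0.0651]
hole [0.5321 0.002  0.049 ]
(0.07, 0.09) 1357 [0.5535 0.2675 0.0798] [0.543 0.256 0.07 ] [0.564 0.277 0.083]
(0.056, 0.0695) 1264 [0.5665 0.2209 0.0635] [0.543 0.197 0.056] [0.58  0.277 0.069]
(0.085, 0.2) 4895 [0.5806 0.2738 0.17  ] [0.53  0.255 0.135] [0.59  0.283 0.2  ]
```

View pics/m2.png

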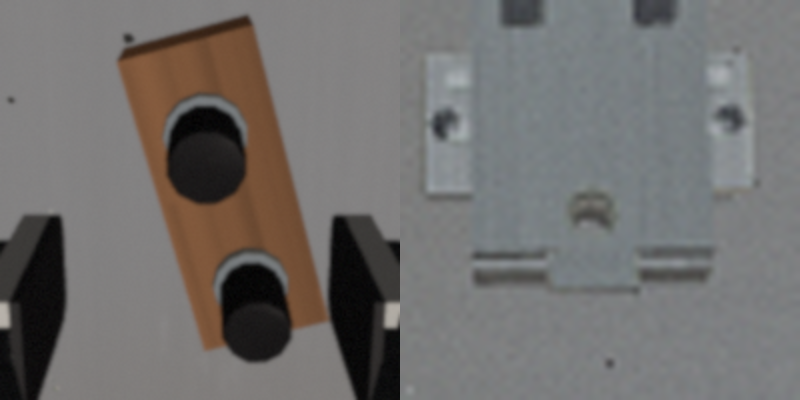

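Left panel: long knob top at (206,165), i.e. px (323,262), which gives (0.553, 0.267, 0.081); the height agrees with 0.082. Right panel: cover hole at (592,208), centred between the plate edges.

```bash
python3 -m creep '[[[2,1,15],0],[[4,1,35],0],[[4,1,55],0],[[4,1,70],0],[[4,1,77],0]]'; python3 -m creep '[[[0,0,0],0],[[0,0,0],0],[[0,0,0],0],[[0,0,0],0],[[0,0,0],0]]' 0 50;  python3 -m creep '[[[0,0,0],0],[[0,0,0],0]]'
```

```text
clock: 5.3
position: [0.5518, 0.2654, 0.1278]
ee_rot: [0.708, 0.706, -0.002, 0.0]
ft_force: [-1.0, -0.2, -0.1]
grip_width: 0.601
grasp_force: 0.0
clock: 5.72
position: [0.5526, 0.2681, 0.1311]
ee_rot: [0.707, 0.707, 0.001, 0.0]
ft_force: [0.5, -1.0, 2.3]
grip_width: 0.242
grasp_force: 49.1
clock: 5.88
position: [0.5526, 0.2682, 0.131]
ee_rot: [0.707, 0.707, 0.001, 0.0]
ft_force: [0.7, -0.7, 6.9]
grip_width: 0.238
grasp_force: 49.5
```

```bash
python3 -m creep '[[[0,0,-5],0],[[0,0,-15],0],[[0,0,-30],0],[[0,0,-50],0],[[0,0,-75],0]]'; python3 -m creep '[[[-30,-4,0],0],[[-65,-8,0],0],[[-100,-12,0],0],[[-135,-16,0],0],[[-165,-20,0],0]]'; python3 -m creep '[[[-25,0,0],0],[[-50,0,0],0],[[-75,-1,0],0],[[-90,-1,0],0],[[-100,-1,0],0]]'; python3 -m creep '[[[0,0,0],0],[[0,0,0],0]]'
python3 - <<'E'
from h import *
c=shot('wrist','w2');s=shot('scene','sc3')
a=cv2.imread('pics/w2.png');b=cv2.imread('pics/sc3.png')
cv2.imwrite('pics/m3.png',np.hstack([cv2.resize(a[200:440,200:440],(400,400)),cv2.resize(b[150:290,260:400],(400,400),interpolation=cv2.INTER_CUBIC)]))
print(manip.get_obs()['position'])
E
```

```text
clock: 6.3
position: [0.5511, 0.2678, 0.205]
ee_rot: [0.707, 0.707, -0.001, -0.001]
ft_force: [0.2, 0.0, -2.1]
grip_width: 0.238
grasp_force: 49.3
clock: 6.72
position: [0.5314, 0.1007, 0.2056]
ee_rot: [0.707, 0.707, -0.0, 0.0]
ft_force: [0.4, -0.1, -1.6]
grip_width: 0.235
grasp_force: 49.3
clock: 7.13
position: [0.5307, 0.0009, 0.2055]
ee_rot: [0.708, 0.706, -0.0, 0.0]
ft_force: [0.1, -0.4, -0.3]
grip_width: 0.234
grasp_force: 49.3
clock: 7.3
position: [0.531, 0.0037, 0.2052]
ee_rot: [0.707, 0.707, 0.0, -0.0]
ft_force: [0.4, 0.9, -1.0]
grip_width: 0.233
grasp_force: 49.3
[0.5310342  0.00470732 0.20503466]
```

View pics/m3.png

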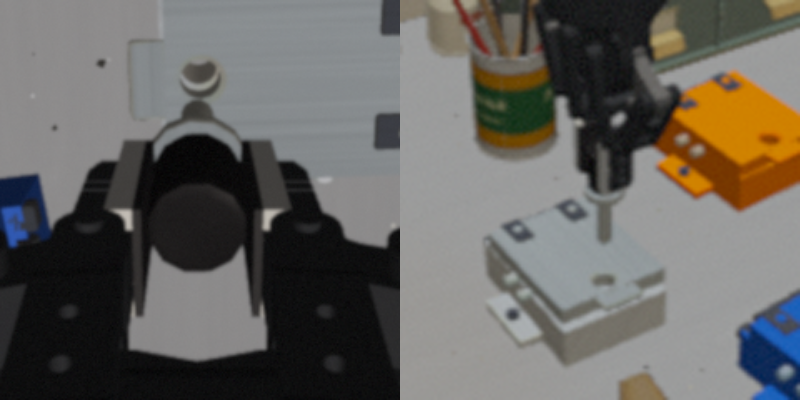

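Left panel (wrist): the hole is at (202,75), the pin's lower end at (197,106) and its knob top at (197,227). The right panel shows the pin held upright over the cover.

Run:
```python
from h import *
w=ld('w2');q=lambda u,v:(200+u*.6,200+v*.6)
for n,u,v,z in [('hole',202,75,.049),('holecover-depth',225,62,None),('knob top',197,227,.156),('knobdepth',197,227,None),('shank far edge',197,103,.082),('shankL',183,112,.082),('shankR',212,112,.082)]: print(n,P(w,*q(u,v),z).round(4))
s=ld('sc3');r=lambda u,v:(260+u*.35,150+v*.35)
for n,u,v,z in [('s hole',604,281,.049),('s pin end',604,240,.082),]: print(n,P(s,*r(u-400,v),z).round(4))
```

```text
hole [0.5336 0.0047 0.049 ]
holecover-depth [0.5418 0.0091 0.0474]
knob top [0.5318 0.0036 0.156 ]
knobdepth [0.5318 0.0031 0.1551]
shank far edge [0.5318 0.0051 0.082 ]
shankL [0.5274 0.0022 0.082 ]
shankR [0.5365 0.0022 0.082 ]
s hole [0.528  0.0039 0.049 ]
s pin end [0.5302 0.0026 0.082 ]
```

```bash
python3 -m creep '[[[1,0.5,6],0],[[1,0.5,12],0],[[1,0.5,19],0],[[1,0.5,25],0],[[1,0.5,25],0]]'
python3 - <<'E'
from h import *
c=shot('wrist','w3');s=shot('scene','sc4')
a=cv2.imread('pics/w3.png');b=cv2.imread('pics/sc4.png')
cv2.imwrite('pics/m4.png',np.hstack([cv2.resize(a[210:310,270:370],(400,400),interpolation=cv2.INTER_CUBIC),cv2.resize(b[210:270,300:360],(400,400),interpolation=cv2.INTER_CUBIC)]))
print(manip.get_obs()['position'])
E
```

```text
clock: 7.82
position: [0.5307, 0.0042, 0.178]
ee_rot: [0.707, 0.707, -0.001, -0.001]
ft_force: [-0.8, 0.1, -1.8]
grip_width: 0.238
grasp_force: 49.3
[0.53132352 0.00406601 0.17945601]
```

View pics/m4.png

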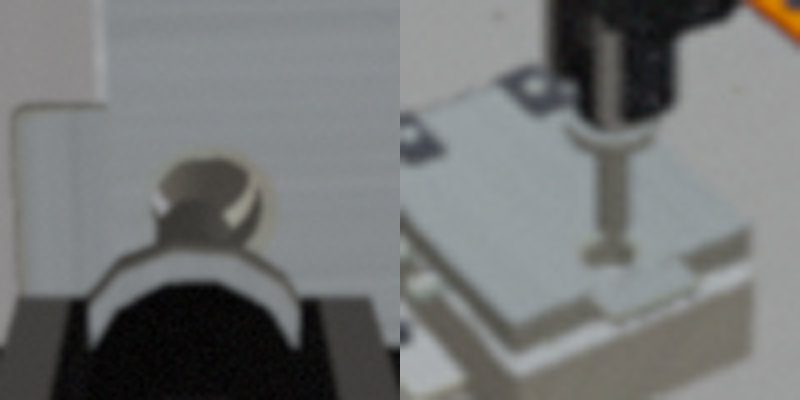

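Left (wrist): the hole rim spans x 150–272 with its top at y≈150, and the pin end is centred at x≈198 with its far edge at y≈203. Right (scene): the hole is centred at about (608,250), with the pin at x≈614 right over it.

Run:
```python
from h import *
w=ld('w3');q=lambda u,v:(270+u/4,210+v/4)
for n,u,v,z in [('rim far',212,150,.049),('rimL',150,205,.049),('rimR',275,205,.049),('pin far',197,203,.057),('pinL',155,225,.057),('pinR',243,225,.057)]: print(n,P(w,*q(u,v),z).round(4))
s=ld('sc4');r=lambda u,v:(300+(u-400)*.15,210+v*.15)
for n,u,v,z in [('hole L',578,252,.049),('hole R',637,250,.049),('pin L',597,235,.057),('pinR',631,235,.057)]: print(n,P(s,*r(u,v),z).round(4))
```

```text
rim far [0.5336 0.0115 0.049 ]
rimL [0.5254 0.0039 0.049 ]
rimR [0.542  0.0039 0.049 ]
pin far [0.5316 0.0068 0.057 ]
pinL [0.5263 0.0039 0.057 ]
pinR [0.5375 0.0039 0.057 ]
hole L [0.5339 0.0107 0.049 ]
hole R [ 0.526 -0.004  0.049]
pin L [0.5295 0.0071 0.057 ]
pinR [ 0.5246 -0.0011  0.057 ]
```

```bash
python3 -m creep '[[[1,1.5,0],0],[[1,1.5,3],0],[[1,1.5,6],0],[[1,1.5,9],0],[[1,1.5,11],0]]';python3 -m creep '[[[0,0,2],0],[[0,0,4],0],[[0,0,6],0],[[0,0,8],0],[[0,0,8],0]]'
```

```text
clock: 8.33
position: [0.5329, 0.005, 0.1684]
ee_rot: [0.707, 0.707, -0.0, -0.0]
ft_force: [-0.6, 0.2, -1.6]
grip_width: 0.238
grasp_force: 49.3
clock: 8.75
position: [0.5329, 0.005, 0.1605]
ee_rot: [0.707, 0.707, -0.0, -0.0]
ft_force: [-0.3, -0.3, -1.5]
grip_width: 0.239
grasp_force: 49.3
```

The pin is inside the cover hole and nothing is resisting. I'll go on into the bore.

```bash
python3 -m creep '[[[0,0,2],0],[[0,0,4],0],[[0,0,6],0],[[0,0,8],0],[[0,0,10],0]]';python3 -m creep '[[[0,0,2],0],[[0,0,4],0],[[0,0,6],0],[[0,0,8],0],[[0,0,10],0]]'
```

```text
clock: 9.17
position: [0.533, 0.005, 0.1507]
ee_rot: [0.707, 0.707, 0.0, 0.0]
ft_force: [-0.4, 0.2, -1.9]
grip_width: 0.24
grasp_force: 49.3
clock: 9.58
position: [0.533, 0.005, 0.1407]
ee_rot: [0.707, 0.707, 0.0, 0.0]
ft_force: [-0.2, 0.2, -2.1]
grip_width: 0.238
grasp_force: 49.3
```

```bash
python3 -m creep '[[[0,0,2],0],[[0,0,4],0],[[0,0,5],0],[[0,0,6],0],[[0,0,6],0]]';python3 -m creep '[[[0,0,1],0],[[0,0,2],0],[[0,0,3],0],[[0,0,3],0],[[0,0,3],0]]'
```

```text
clock: 10.0
position: [0.533, 0.005, 0.1347]
ee_rot: [0.707, 0.707, -0.0, -0.0]
ft_force: [-0.7, -0.1, -1.0]
grip_width: 0.237
grasp_force: 49.3
clock: 10.42
position: [0.533, 0.005, 0.1321]
ee_rot: [0.707, 0.707, 0.0, 0.0]
ft_force: [-1.5, -0.1, 2.7]
grip_width: 0.235
grasp_force: 49.8
```

Contact with the cover. I'll press on in small steps and watch the force.

```bash
python3 -m creep '[[[0,0,0.5],0],[[0,0,1],0],[[0,0,1.5],0],[[0,0,2],0],[[0,0,2],0]]';python3 -m creep '[[[0,0,0.5],0],[[0,0,1],0],[[0,0,1.5],0],[[0,0,1.5],0],[[0,0,1.5],0]]'
```

```text
clock: 10.83
position: [0.5329, 0.005, 0.1299]
ee_rot: [0.707, 0.707, -0.0, -0.0]
ft_force: [-2.8, 0.0, 5.6]
grip_width: 0.238
grasp_force: 50.0
clock: 11.25
position: [0.533, 0.005, 0.1289]
ee_rot: [0.707, 0.707, 0.0, 0.0]
ft_force: [-5.2, -0.1, 10.1]
grip_width: 0.236
grasp_force: 50.7
```

```bash
python3 -m creep '[[[0,0,0.5],0],[[0,0,1],0],[[0,0,1],0],[[0,0,1],0]]'
```

```text
clock: 11.58
position: [0.5331, 0.0051, 0.1286]
ee_rot: [0.707, 0.707, 0.0, 0.0]
ft_force: [-9.6, -0.1, 18.2]
grip_width: 0.236
grasp_force: 51.4
```

```bash
python3 -m creep '[[[0,0,0.5],0],[[0,0,1],0],[[0,0,1],0],[[0,0,1],0]]'
```

```text
clock: 11.92
position: [0.5331, 0.0051, 0.1283]
ee_rot: [0.707, 0.707, 0.0, 0.0]
ft_force: [-12.6, -0.8, 26.1]
grip_width: 0.236
grasp_force: 52.2
```

The force now climbs about 8 N per mm commanded and the tool hardly moves, so the cover is solid. I'll ease off slightly and check.

```bash
python3 -m creep '[[[0,0,-0.5],0],[[0,0,-0.5],0],[[0,0,-0.5],0]]'
python3 - <<'E'
from h import *
s=shot('scene','sc5');t=shot('top','top5')
b=cv2.imread('pics/sc5.png')
cv2.imwrite('pics/m5.png',cv2.resize(b[190:290,270:370],(600,600),interpolation=cv2.INTER_CUBIC))
# cover plane fit from scene depth
Z=s['z_map'];vv,uu=np.mgrid[0:480,0:640]
p=(np.stack([(uu-s['cx'])/s['fx']*Z,(vv-s['cy'])/s['fy']*Z,Z,0*Z+1],-1)@np.linalg.inv(s['extrinsics']).T)
q=p[(p[...,0]>.525)&(p[...,0]<.6)&(abs(p[...,1]-.003)<.035)&(p[...,2]>.038)&(p[...,2]<.054)][:,:3]
A=np.c_[q[:,:2]-[.57,.003],np.ones(len(q))];print(len(q),np.linalg.lstsq(A,q[:,2],rcond=None)[0])
print(manip.get_obs()['ft_force'])
E
```

```text
clock: 12.17
position: [0.5331, 0.005, 0.1285]
ee_rot: [0.707, 0.707, 0.0, 0.0]
ft_force: [-11.8, 0.1, 21.7]
grip_width: 0.234
grasp_force: 51.8
508 [-0.0031473   0.00160759  0.0445681 ]
[-11.50233945  -0.57438508  22.21127835]
```

View pics/m5.png

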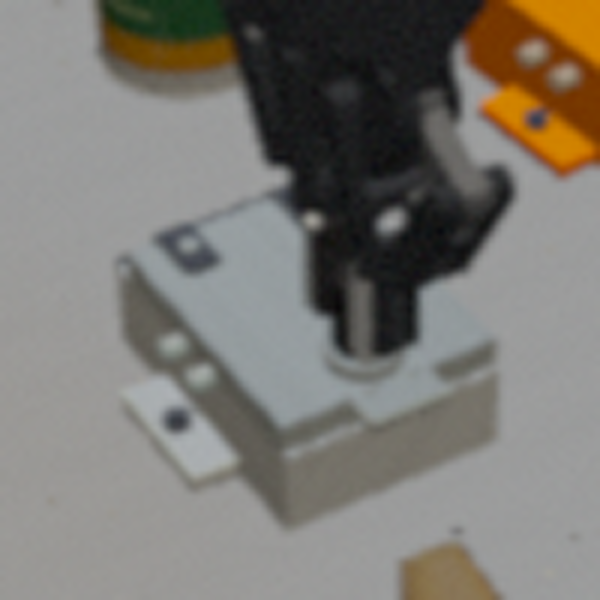

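The cover is flat (slope 0.003 rad, top at 44.6 mm) and the collar at (365,360) is seated on it. The pressing force is about 22 N, so I'm handing in.

```bash
python3 -c "
from workcell import manip
print(manip.hand_in())"
```

```text
the job is handed in; nothing more can be done
None
```

I handed the job in with the cover shut flat on the base and the long pin pushed home in the bore, still gripped and pressed down at about 22 N; the verdict was not shown.

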